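# Drop the biscuit stencil over the pins of its decorating stand

### The job

Pick the metal biscuit stencil up by its orange grip and lay it, grip up, on top of the two steel pins of the white decorating stand, far edge against the blue fence and left end level with the stand's left end. Then slide it gently to the right along the fence, resting on the pins, until its two pin holes drop over them and it lies flat and fully home on the stand; let go of it. Never press or shove hard (stay under 20 N on the stand), and leave the jars, bowl and mug alone.

Things in the scene. Friction and masses are not known exactly. Their poses are not given: they have to be found in the camera images.
- stencil_grip (a point): centre of the stencil's orange upright fin, 14 mm thick (x), 40 mm long (y), standing 39 mm above the plate at its middle. This point is 28 mm above the plate's underside, 20 mm above its top face, 19 mm below the fin's top. x across the fin, y along the fin and the plate's long side, z up
- stencil: the loose stencil: aluminium plate 100 (x) x 170 (y) x 8 mm, 0.18 to 0.35 kg, flat on the counter at first; origin mid-underside, axes as the fin. Two 12 mm pin holes through it at x = 0, y = -32 and +32 mm; eight 15 mm windows in rows at x = -30 and +30 mm are only the dot pattern. The same either way round (half turn)
- stand: white decorating stand, fixed to the counter, 232 mm long (y, + its left end) and 115 mm across (x, + away from the robot). Origin on the counter. The deck's top is 20 mm above the counter. The blue fence on the far edge has its inner face at x = +50.5 mm and stands 14 mm above the deck. Two brown biscuits lie flush in the deck
- stand_middle (a point): point on the deck's top, axes as the stand. Two fixed steel pins, 9 mm thick, 7 mm high, slightly bevelled tops, stand at x = 0, 64 mm apart along y, on a dark bar locked at a new place each time: the pair's middle lies anywhere from y = -20 to +20 mm and is not reported. The plate's underside is 7 mm above this point on the pins, 0 when fully home
- spice_mid (a point): centre of the single spice jar with a green cap that stands between the stand and the stencil, 46 mm thick, 106 mm tall; leave alone
- honey_mid (a point): centre of a honey jar, 71 mm thick, 110 mm tall; leave alone
- berry_mid (a point): centre of the small white bowl with a red pattern at the left, near the coffee machine, 112 mm wide, 54 mm tall; leave alone
- mug_a: green mug, 100 mm tall, about 92 mm wide with a handle, origin under its middle; leave alone

How it is judged (in metres and radians):
On the way, in this order (a step that is already met when the one before it is completed fails the run):
1. the stencil lies on top of the pins, against or close to the fence (within 4 mm), shifted 24.5 to 43 mm to the left of the stand's middle (z of stencil in the frame of stand_middle between 0.0045 and 0.01 m and x of stencil in the frame of stand_middle between -0.0035 and 0.003 m and contact force between stencil and stand above 0.3 N and y of stencil in the frame of stand_middle between 0.0245 and 0.043 m), for 0.1 s.
2. sliding right, the stencil still rests on the pins as it passes 23 mm left of the stand's middle (z of stencil in the frame of stand_middle between 0.0045 and 0.01 m and contact force between stencil and stand above 0.1 N and y of stencil in the frame of stand_middle between 0.0212 and 0.0245 m).
3. the stencil has been slid right and has dropped over both pins (underside within 2.5 mm of the deck) (z of stencil in the frame of stand_middle below 0.0025 m and y of stencil in the frame of stand_middle between -0.0225 and 0.0225 m), for 0.1 s.
At the end, for the whole second after the job is handed in: the stencil lies at rest, grip up, fully home on the stand's deck (underside within 1.5 mm of it, tilt under 0.02 rad) with both pins in its pin holes (middle within 22.5 mm along and 4 mm across of the stand's middle, along the fence within 0.06 rad) (z of stencil in the frame of stand_middle between -0.0015 and 0.0015 m and x of stencil in the frame of stand_middle between -0.004 and 0.004 m and angle between the z axis of stencil and the z axis of stand, either way round below 0.02 rad and angle between the y axis of stencil and the y axis of stand, either way round below 0.06 rad and height (world z) of stencil_grip above 0.04 m and linear speed of stencil below 0.01 m/s and y of stencil in the frame of stand_middle between -0.0225 and 0.0225 m); the robot touches nothing.
It fails at once if the stencil is pressed or shoved against the stand, its pins or its fence with more than 20 N (contact force between stencil and stand above 20 N).
It fails at once if the robot presses on the stand itself with more than 20 N (contact force between the arm and stand above 20 N).
It fails at once if a jar, the bowl or the mug is moved more than 20 mm (distance of any of spice_mid, honey_mid, berry_mid, mug_a from where it was at the start of the episode above 0.02 m).
It also fails if it takes over 72 s, if anything falls off the work surface, if the arm or the gripper's body presses on something with over 40 N, if the wrist force passes 120 N, or if a joint passes its speed limit or range.

### The arm

A 6-joint arm with a two-finger parallel gripper is mounted at the origin on a cart in front of the work surface, level with it; the furniture and walls round the work are solid. World frame = base frame: x ahead of the robot, y to its left, z up, the work surface at z = 0. Lengths are in m, angles in degrees, forces in N, time in s.
With the tool pointing down it reaches from about 0.325 to 0.775 m from the base axis. Payload 5.5 kg.
Tool frame: the origin (TCP) lies at the centre of the arm's flange, where the gripper is bolted on; the fingertips stand 182 mm ahead of it and the grasp point (between the pads) lies 163 mm ahead of it; z points along the fingers, y is the line along which they close (so a half turn about z gives the same grasp; the last joint's range is limited). The gripper opens to 88 mm and grips with 3 to 60 N. Pads are 20 mm wide; open, the fingers measure 115 mm over their backs; the gripper's body (75 mm by 178 mm) begins 61 mm behind the grasp point.
Start: joints at [-75.785, 5.22, 70.514, -0, 104.267, -3.249], TCP at [0.18, -0.572, 0.405] pointing down, gripper open.
Joint ranges: [-164.24, 164.24], [-49.07, 125.15], [9.68, 141.18], [-86.29, 266.29], [3.28, 154.24], [-151.56, 151.56]. Speed limits (degrees/s): [147.25, 147.25, 172.46, 180, 180, 180].

### API

Orientations are given as [roll, pitch, yaw] about the fixed x, y, z axes, in that order (R = Rz(yaw) Ry(pitch) Rx(roll)).
In Python, from station import r gives the robot as it stands. The module is installed in compiled form; this text tells all that it offers. Calls block until the motion is done:
- r.reach(position, orientation): joint-space move of the TCP to a pose.
- r.servo_line(position, rotation=None, speed=0.15): straight line of the TCP; rotation=None keeps the orientation; speed is the mean speed in m/s.
- r.move_joints(angles): joint-space move.
- r.let_go() and r.grab(squeeze=None): open the fingers fully, or close them until they stop; squeeze is the grip in N (None keeps the last).
- r.wait(seconds).
- r.inverse_kinematics(position, orientation): joint angles nearest the present ones, or None.
- r.sense(): the state.
- r.snapshot(name): name is "side" or "top"; returns a dict with "frame" (420x560x3 uint8, red, green, blue), "fx", "fy", "cx", "cy" (pixels), "dist_coeffs" ([k1, k2, p1, p2, k3] as OpenCV has them; the pictures are not rectified), "R" (3x3) and "t" (3): a world point X has camera coordinates R X + t. Camera axes: x right, y down, z forward; pixel columns grow to the right and rows downward; lengths in m; the calibration is good to about 2 mm. A picture is of the moment at which its call begins. There is no depth.
A pose or a line that the arm cannot do raises r.IKError and nothing moves.
- r.hand_in(): hands the job in; it is judged then, once.
The state is a dict: "clock": time; "joints": joint angles; "joint_vel": joint speeds; "joint_torque": joint torques, N m; "tcp_pos": TCP position; "orientation": TCP orientation; "contact_force": force on the tool from outside, world axes, zero at the start; "torque": the same for the moment, N m; "opening": finger opening in m; "gripper_force": force on a finger pad.
Only numpy, scipy, OpenCV 4.12 (cv2) and the standard library are available. Lean on these libraries where they do the work, as an engineer would, in place of code of your own. Each camera call takes 0.05 s, during which the arm holds its last target. There are 200 camera calls.

## Working session

There is one attempt and no reset: what is moved stays moved. The work goes in short steps, each a Python script; the robot and the scene stay as the last script left them, time stands still between calls to the robot, and variables do not carry over. Pictures are saved under pics/ and viewed, at most 10 in all, crops included, and the job is handed in when it is done.

```bash
mkdir -p pics; python3 - <<'E'
from station import r
import cv2,numpy as np,pickle
for n in("side","top"):
    s=r.snapshot(n); pickle.dump(s,open(n+'.pkl','wb'))
    cv2.imwrite(f'pics/{n}0.png',s['frame'][:,:,::-1])
    print(n,s['fx'],s['cx'],s['cy'],s['dist_coeffs'],np.round(s['R'],3).tolist(),s['t'], -np.array(s['R']).T@s['t'])
s=r.sense();print(s)
E
```

```text
side 539.751319655489 276.55334534858775 216.8759540900055 [-0.10751801  0.          0.          0.          0.        ] [[0.996, -0.086, -0.011], [-0.057, -0.552, -0.832], [0.066, 0.829, -0.555]] [-0.57257255  0.08731574  1.33425323] [ 0.48777291 -1.10754637  0.80691615]
top 421.6161130767561 267.73655817969245 213.15696459790655 [-0.01938769  0.          0.          0.          0.        ] [[-0.03, -0.999, -0.012], [-0.987, 0.031, -0.16], [0.16, 0.007, -0.987]] [0.03863327 0.59270792 0.99732618] [0.42628047 0.01281103 1.07961824]
{'clock': 0.1, 'joints': array([-7.57843093e+01,  5.25804497e+00,  7.05723722e+01, -2.17913904e-03,
        1.04267017e+02, -3.24752899e+00]), 'joint_vel': array([-0.02452345, -0.11497244, -0.21631391, -0.04533778,  0.04410909,
       -0.02407243]), 'joint_torque': array([ 3.96241900e-03, -4.47854090e+01, -4.07572103e+01,  7.01771001e-02,
        2.83875590e-02, -1.11809179e-04]), 'tcp_pos': array([ 0.18007296, -0.57239613,  0.40365323]), 'orientation': array([-1.79902603e+02, -3.41017532e-03,  1.74626816e+01]), 'contact_force': array([-0.46750093,  0.90111367,  0.33211478]), 'torque': array([-0.0202751 , -0.02746022, -0.03237185]), 'gripper_force': 0.0, 'opening': 0.08816147282047046}
```

View pics/side0.png

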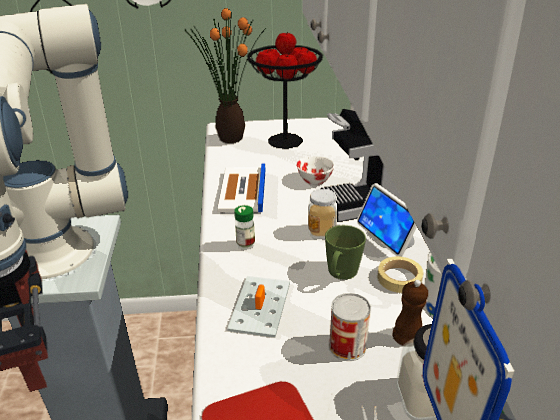

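View pics/top0.png

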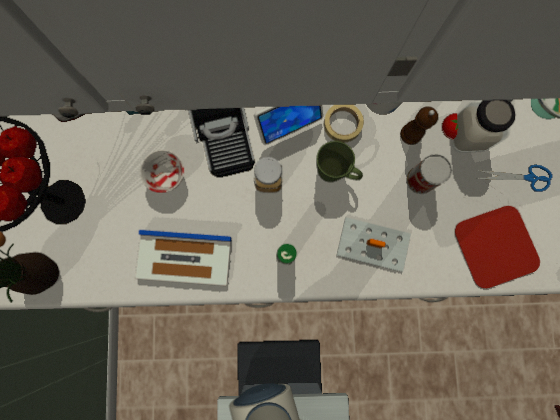

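The top view shows the fence at about (185,237), the pin bar at (181,258), the spice cap at (286,254) and the stencil fin at (377,243). Next I'll measure them.

```bash
cat > h.py <<'E'
import cv2,numpy as np
def rays(s,px):
    K=np.array([[s['fx'],0,s['cx']],[0,s['fy'],s['cy']],[0,0,1]])
    u=cv2.undistortPoints(np.float64(px).reshape(-1,1,2),K,np.array(s['dist_coeffs'])).reshape(-1,2)
    R=np.array(s['R']);d=np.c_[u,np.ones(len(u))]@R
    return -R.T@np.array(s['t']),d
def onz(s,px,z):
    o,d=rays(s,px); return o+d*((z-o[2])/d[:,2])[:,None]
def tri(s1,p1,s2,p2):
    A=np.zeros((3,3));b=np.zeros(3);
    for s,p in((s1,p1),(s2,p2)):
        o,d=rays(s,[p]);d=d[0]/np.linalg.norm(d[0]);M=np.eye(3)-np.outer(d,d);A+=M;b+=M@o
    return np.linalg.solve(A,b)
def mask(s,lo,hi,roi):
    h=cv2.cvtColor(s['frame'],cv2.COLOR_RGB2HSV);m=cv2.inRange(h,lo,hi)
    z=np.zeros_like(m);x0,y0,x1,y1=roi;z[y0:y1,x0:x1]=m[y0:y1,x0:x1];return z
def big(m):
    c=max(cv2.findContours(m,cv2.RETR_EXTERNAL,cv2.CHAIN_APPROX_NONE)[0],key=cv2.contourArea)
    M=cv2.moments(m*0+cv2.drawContours(m*0,[c],-1,1,-1),True)
    return np.array([M['m10'],M['m01']])/M['m00'],cv2.minAreaRect(c),c
E
python3 - <<'E'
from h import *
import pickle
T=pickle.load(open('top.pkl','rb'));S=pickle.load(open('side.pkl','rb'))
np.set_printoptions(precision=4,suppress=True)
cT,rT,_=big(mask(T,(4,150,100),(20,255,255),(340,215,410,275)));cS,rS,_=big(mask(S,(4,150,100),(20,255,255),(225,270,290,340)))
print('fin',cT,rT,cS,rS,tri(T,cT,S,cS),onz(T,[cT],.032))
c,b,_=big(mask(T,(100,120,60),(125,255,255),(130,225,240,250)));print('fence',b);print(onz(T,cv2.boxPoints(b),.034))
c,b,cn=big(mask(S,(100,120,60),(125,255,255),(210,150,280,220)));print(b);print(onz(S,cv2.boxPoints(b),.034))
c,b,_=big(mask(T,(40,100,40),(85,255,255),(270,235,305,270)));print('cap',onz(T,[c],.106))
f=T['frame'][:,:,::-1]
a=cv2.resize(f[225:295,130:240],None,fx=7,fy=7,interpolation=cv2.INTER_CUBIC)[:,:770]
cv2.imwrite('pics/stand.png',a)
cv2.imwrite('pics/sten.png',cv2.resize(f[205:280,325:425],None,fx=7,fy=7,interpolation=cv2.INTER_CUBIC))
g=cv2.cvtColor(f,cv2.COLOR_BGR2GRAY);h=cv2.cvtColor(f,cv2.COLOR_BGR2HSV)
print(h[222,352],h[300-20,374],h[240,395],h[234,366])
E
```

```text
fin [377.1053 242.4079] ((377.1470642089844, 242.41177368164062), (15.522278785705566, 4.6081767082214355), 14.03624439239502) [259.4427 296.8073] ((259.5, 297.0), (24.0, 9.0), 90.0) [ 0.5156 -0.2493  0.0304] [[ 0.514  -0.2489  0.032 ]]
fence ((184.52320861816406, 235.18692016601562), (91.41621398925781, 4.358429908752441), 4.236394882202148)
[[0.5532 0.3453 0.034 ]
 [0.5642 0.3447 0.034 ]
 [0.5402 0.1157 0.034 ]
 [0.5293 0.1167 0.034 ]]
((261.1421203613281, 187.5101318359375), (4.916046619415283, 47.308040618896484), 4.085616588592529)
[[0.5306 0.08   0.034 ]
 [0.5555 0.3408 0.034 ]
 [0.5701 0.3369 0.034 ]
 [0.5433 0.077  0.034 ]]
cap [[ 0.4895 -0.0202  0.106 ]]
[ 43  23 154] [ 22  27 178] [ 45  22 142] [ 42  18 144]
```

View pics/sten.png

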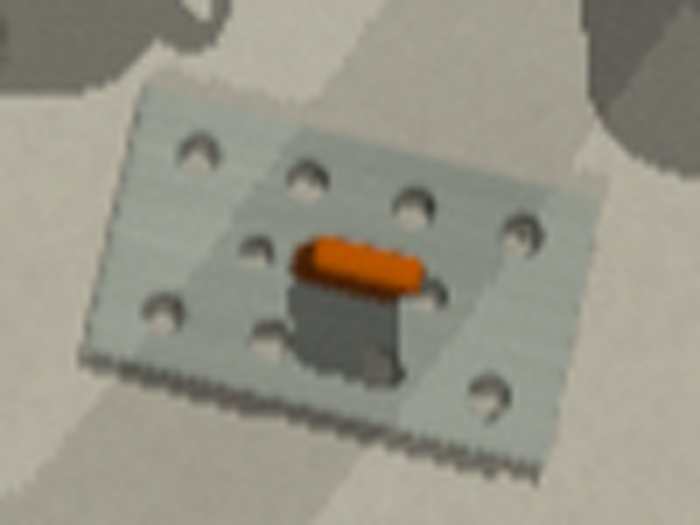

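View pics/stand.png

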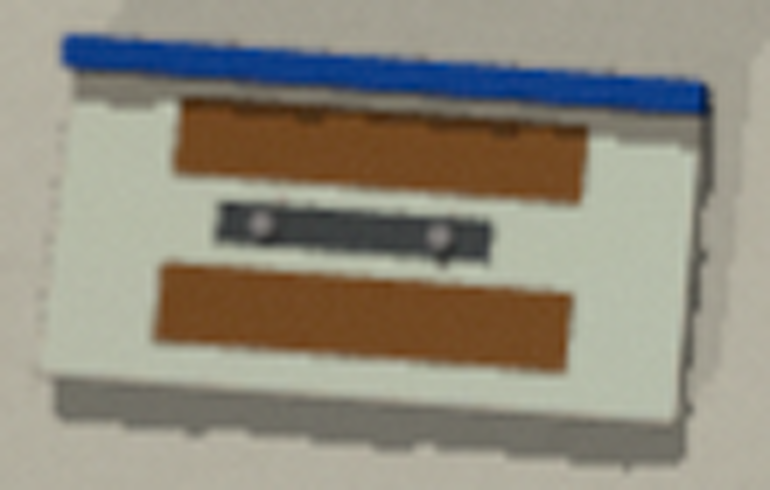

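The stencil crop shows the pin holes at (257,250) and (432,293), with corner windows at (200,152), (522,233), (163,313) and (490,395). The stand crop shows pins at (262,222) and (440,237) and near deck corners at (45,375) and (678,420).

```bash
python3 - <<'E'
from h import *
import pickle
from station import r
T=pickle.load(open('top.pkl','rb'))
np.set_printoptions(precision=4,suppress=True)
q=lambda P,o:(np.array(P,float)+.5)/7-.5+np.array(o)
ang=lambda a,b:np.degrees(np.arctan2(-(a-b)[0],(a-b)[1]))
w=onz(T,q([(200,152),(522,233),(163,313),(490,395),(257,250),(432,293)],(325,205)),.008)
print('sten',w[:4].mean(0),w[4:].mean(0),'yaw',ang(w[0],w[1]),ang(w[2],w[3]),ang(w[4],w[5]),'pinhole d',np.linalg.norm(w[4]-w[5]))
p=onz(T,q([(262,222),(440,237)],(130,225)),.027);print('pins',p,p.mean(0),ang(p[0],p[1]),np.linalg.norm(p[0]-p[1]))
d=onz(T,q([(45,375),(678,420)],(130,225)),.02);print('deck near',d,ang(d[0],d[1]),np.linalg.norm(d[0]-d[1]))
f=onz(T,q([(63,66),(705,112)],(130,225)),.034);print('fence inner',f,ang(f[0],f[1]))
for yaw in (ang(w[0],w[1]),ang(p[0],p[1])):
  for z in(.21,.36):
    for pos in([*w[:4].mean(0)[:2],z],[*p.mean(0)[:2],z]):
      for k in(90,-90): print(pos,yaw+k,r.inverse_kinematics(pos,[180,0,yaw+k]))
E
```

```text
sten [ 0.5134 -0.2459  0.008 ] [ 0.5139 -0.2462  0.008 ] yaw -16.145023922403993 -15.968675483173355 -15.758292790778293 pinhole d 0.06481505825152856
pins [[0.4958 0.2755 0.027 ]
 [0.4886 0.2117 0.027 ]] [0.4922 0.2436 0.027 ] -6.454960820456055 0.0641405209495009
deck near [[0.4441 0.3547 0.02  ]
 [0.4218 0.1285 0.02  ]] -5.617365279988845 0.22724158727443763
fence inner [[0.5532 0.3458 0.034 ]
 [0.5297 0.1158 0.034 ]] -5.832821456091369
[np.float64(0.5133961449093232), np.float64(-0.24588366288622282), 0.21] 73.854976077596 [-29.0157   3.398   92.2926   0.      84.3094 -12.8706]
[np.float64(0.5133961449093232), np.float64(-0.24588366288622282), 0.21] -106.145023922404 None
[np.float64(0.4922331091222063), np.float64(0.24359561281185044), 0.21] 73.854976077596 [22.7805  0.338  95.4206 -0.     84.2414 38.9256]
[np.float64(0.4922331091222063), np.float64(0.24359561281185044), 0.21] -106.145023922404 [  22.7805    0.338    95.4206    0.       84.2414 -141.0744]
[np.float64(0.5133961449093232), np.float64(-0.24588366288622282), 0.36] 73.854976077596 [-29.0157   0.213   80.1921   0.    
[... 779 characters left out ...]
4 29.2355]
[np.float64(0.4922331091222063), np.float64(0.24359561281185044), 0.21] -96.45496082045605 [  22.7805    0.338    95.4206    0.       84.2414 -150.7645]
[np.float64(0.5133961449093232), np.float64(-0.24588366288622282), 0.36] 83.54503917954395 [-29.0157   0.213   80.1921   0.      99.5949 -22.5607]
[np.float64(0.5133961449093232), np.float64(-0.24588366288622282), 0.36] -96.45496082045605 None
[np.float64(0.4922331091222063), np.float64(0.24359561281185044), 0.36] 83.54503917954395 [22.7805 -2.8742 83.2322 -0.     99.642  29.2355]
[np.float64(0.4922331091222063), np.float64(0.24359561281185044), 0.36] -96.45496082045605 [  22.7805   -2.8742   83.2322    0.       99.642  -150.7645]
```

```bash
python3 - <<'E'
from station import r
from h import *
np.set_printoptions(precision=4,suppress=True)
g=[.5136,-.2462]; o=[180,0,74]
r.reach([*g,.36],o); r.servo_line([*g,.203],speed=.12); r.wait(.2); s=r.sense(); print(s['clock'],s['tcp_pos'],s['orientation'],s['contact_force'])
r.servo_line([*g,.203+.2005-s['tcp_pos'][2]],speed=.03)
r.grab(30); s=r.sense(); print(s['clock'],s['tcp_pos'],s['opening'],s['gripper_force'],s['contact_force'])
r.servo_line([*g,.36],speed=.12); r.wait(.3); s=r.sense(); print(s['clock'],s['tcp_pos'],s['orientation'],s['opening'],s['gripper_force'],s['contact_force'],s['torque'])
T=r.snapshot('side');cv2.imwrite('pics/lift.png',T['frame'][:,:,::-1])
E
```

```text
3.4667 [ 0.5138 -0.2463  0.2037] [179.9377   0.014   73.9998] [-0.4453 -0.2426  0.2095]
4.85 [ 0.5137 -0.2462  0.1999] 0.013526358705220828 29.999926686286926 [ 0.2328 -0.2457 -0.7827]
6.6333 [ 0.5136 -0.2462  0.3597] [-179.9726   -0.01     73.9994] 0.014062907086730235 29.99944657087326 [-0.4262  0.1996 -3.2257] [ 0.0348 -0.0453  0.0245]
```

View pics/lift.png

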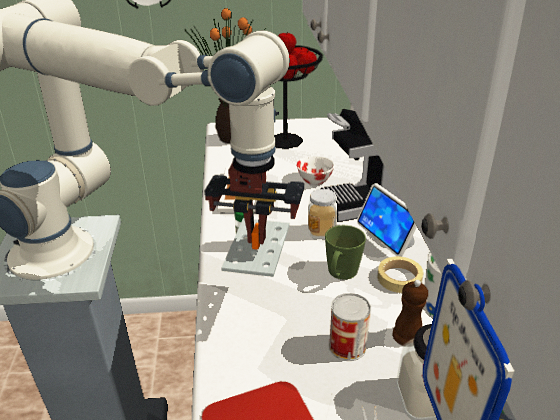

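The fin is held and the plate is level, with a load of about 3.2 N. Next: carry it over to the stand and lower it until it touches.

```bash
cat > m.py <<'E'
from station import r
from h import *
np.set_printoptions(precision=4,suppress=True)
PSI=-5.9; a=np.radians(PSI); ex=np.array([np.cos(a),np.sin(a)]); ey=np.array([-np.sin(a),np.cos(a)])
MID=np.array([.4911,.2360]); GZ=.1999+.02   # tcp z with the plate home
def W(x,y,z): return [*(MID+x*ex+y*ey),GZ+z]
def F(n=4):
    v=[]
    for _ in range(n): r.wait(.03); v.append(r.sense()['contact_force'])
    f=np.mean(v,0); return np.array([f[:2]@ex,f[:2]@ey,f[2]])
def L():
    p=r.sense()['tcp_pos']; d=p[:2]-MID; return np.array([d@ex,d@ey,p[2]-GZ])
E
python3 - <<'E'
from m import *
import json
o=[180,0,90+PSI]
r.reach(W(-.002,.033,.14),o); r.servo_line(W(-.002,.033,.013),speed=.1); r.wait(.3)
t=F(8); print(r.sense()['clock'],L(),'tare',t)
z=.011
while z>.002:
    r.servo_line(W(-.002,.033,z),speed=.02); f=F()-t; print(z,L(),f)
    if f[2]>2.5 or abs(f[:2]).max()>5: break
    z-=.0008
json.dump([list(t),z],open('t.json','w')); print(r.sense()['clock'])
T=r.snapshot('top');cv2.imwrite('pics/on.png',cv2.resize(T['frame'][210:310,110:260,::-1],None,fx=5,fy=5,interpolation=cv2.INTER_CUBIC))
E
```

```text
10.5333 [-0.002  0.033  0.013] tare [-0.0973  0.2556 -3.3507]
0.011 [-0.002   0.033   0.0109] [ 0.3738 -0.2971  0.1917]
0.010199999999999999 [-0.002   0.033   0.0102] [ 0.376  -0.2229 -0.0779]
0.009399999999999999 [-0.002   0.033   0.0094] [ 0.3849  0.1665 -0.1913]
0.008599999999999998 [-0.002   0.033   0.0086] [-0.0113 -0.28    0.2375]
0.007799999999999998 [-0.002   0.033   0.0078] [ 0.0511 -0.6807 -0.2468]
0.0069999999999999975 [-0.002  0.033  0.007] [ 0.8141  0.0174 -0.3934]
0.006199999999999997 [-0.002   0.033   0.0069] [-2.3025 -1.8127  6.088 ]
13.2167
```

View pics/on.png

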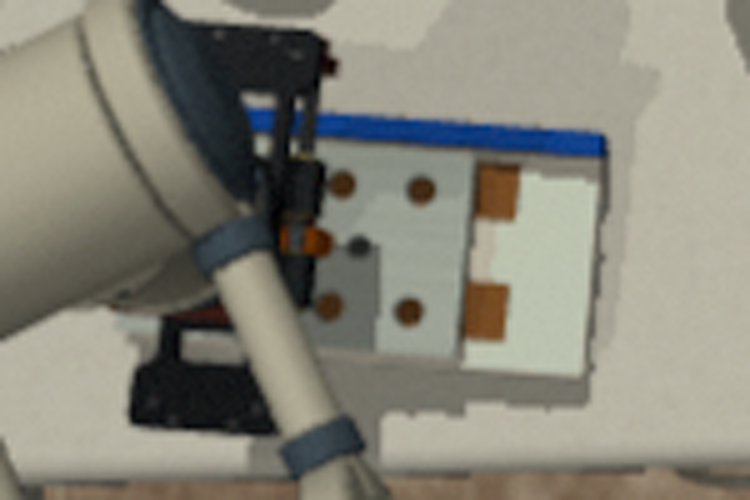

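The plate rests on the pins at z ≈ 6.9 mm. Its right end is at about (467,255) in the crop and the stand's right end at (592,275), which puts the stencil at y ≈ +33 mm. Now I'll bring it up against the fence.

```bash
python3 - <<'E'
from m import *
import json
t,_=json.load(open('t.json'));t=np.array(t)
z=.0066; x=-.002
r.servo_line(W(x,.033,z),speed=.02); print(F()-t,L())
while x<.004:
    x+=.0004; r.servo_line(W(x,.033,z),speed=.02); f=F()-t; print(round(x,4),L(),f)
    if f[0]<-3.5 or f[2]>8: break
print(r.sense()['clock'])
E
```

```text
[-3.4518 -1.9938  7.8941] [-0.002   0.033   0.0069]
-0.0016 [-0.0018  0.0331  0.0068] [-4.466  -2.2336  9.1089]
14.0333
```

```bash
python3 - <<'E'
from m import *
import json
t,_=json.load(open('t.json'));t=np.array(t)
z=.0069; x=-.002
for k in range(22):
    r.servo_line(W(x,.033,z),speed=.02); f=F()-t; print(np.round([x,z],5),L(),f)
    if f[2]>12 or f[0]<-8: z+=.0006; r.servo_line(W(x,.033,z)); break
    z+=np.clip((f[2]-3)*4e-5,-.0002,.0003)
    if k>1 and 1<f[2]<5:
        if f[0]<-3.5: break
        x+=.0004
    if x>.004: break
json.dump([x,z],open('xz.json','w'));print(r.sense()['clock'])
E
```

```text
[-0.002   0.0069] [-0.002   0.033   0.0069] [-2.509  -2.1186  6.8838]
[-0.002   0.0071] [-0.002   0.033   0.0069] [-2.4277 -0.8272  5.4147]
[-0.002   0.0072] [-0.002   0.033   0.0069] [-1.0929 -0.1144  3.4364]
[-0.0016  0.0072] [-0.0016  0.033   0.0069] [-1.0192 -0.5459  2.4438]
[-0.0012  0.0072] [-0.0011  0.033   0.007 ] [0.2741 0.5525 0.5102]
[-0.0012  0.007 ] [-0.0012  0.033   0.007 ] [ 0.4492 -0.2282  0.3676]
[-0.0012  0.0069] [-0.0012  0.033   0.007 ] [-0.1523 -0.4797  0.8194]
[-0.0012  0.0069] [-0.0012  0.033   0.0069] [ 0.1176 -0.2843  1.325 ]
[-0.0008  0.0068] [-0.0009  0.033   0.0069] [-1.4385 -0.5598  3.6436]
[-0.0004  0.0068] [-0.0004  0.0331  0.0069] [-1.6743 -0.1537  4.0879]
[-0.      0.0069] [-0.      0.0331  0.0069] [-2.397  -0.1555  3.8406]
[0.0004 0.0069] [0.0004 0.033  0.0069] [-1.6904 -0.0791  3.7548]
[0.0008 0.0069] [0.0008 0.033  0.0069] [-1.9     0.0802  3.8946]
[0.0012 0.007 ] [0.0012 0.033  0.0069] [-1.2516 -0.1052  3.4218]
[0.0016 0.007 ] [0.0016 0.033  0.0069] [-1.4806  0.1174  2.9523]
[0.002 0.007] [0.002  0.033  0.0069] [-1.659  -0.3549  3.6246]
[0.0024 0.007 ] [0.0023 0.033  0.0069] [-2.0821 -0.5108  3.9035]
[0.0028 0.007 ] [0.0025 0.033  0.0069] [-4.7848 -0.7805  4.2892]
20.9333
```

The fence contact is at x = 2.45 mm in my frame. Now I'll slide right with the forces regulated.

```bash
cat > slide.py <<'E'
from m import *
import json
t,_=json.load(open('t.json'));t=np.array(t); x,z=json.load(open('xz.json'))
y=.033; x=.0026; i=0
while y>-.004 and r.sense()['clock']<50:
    r.servo_line(W(x,y,z),speed=.02); f=F(3)-t; l=L()
    if i%3==0 or y<.012: print(np.round([x,y,z],5),l,f)
    i+=1
    if l[2]<.0055: print('dropping');break
    if np.abs(f).max()>11: print('force'); z+=.0004; r.servo_line(W(x,y,z)); break
    z+=np.clip((f[2]-3)*4e-5,-.0003,.0003); x+=np.clip((f[0]+2.5)*3e-5,-.0001,.0001)
    if f[2]>1: y-=.001 if y>.0125 else .0005
json.dump([x,z,y],open('xzy.json','w'));print(r.sense()['clock'],x,y,z)
E
python3 slide.py
```

```text
[0.0026 0.033  0.0071] [0.0024 0.033  0.0069] [-5.2607 -0.8954  4.0494]
[0.0024 0.03   0.0071] [0.0023 0.0306 0.007 ] [-4.5117  2.961   1.9967]
[0.0023 0.027  0.007 ] [0.0022 0.0276 0.007 ] [-4.0792  2.9448  1.909 ]
[0.0022 0.024  0.0069] [0.0022 0.024  0.007 ] [-2.7904  3.4318  2.6243]
[0.0021 0.021  0.0069] [0.0022 0.0209 0.0069] [-2.782   2.6549  3.1198]
[0.0021 0.018  0.0069] [0.0022 0.018  0.0069] [-1.4342  2.5447  3.2715]
[0.0022 0.015  0.0069] [0.0022 0.015  0.0069] [-1.5541  2.7743  3.4865]
[0.0023 0.012  0.0069] [0.0022 0.0119 0.0069] [-2.6069  2.6884  3.0045]
[0.0023 0.0115 0.0069] [0.0022 0.0115 0.0069] [-2.4537  3.322   3.2759]
[0.0023 0.011  0.007 ] [0.0022 0.011  0.0069] [-2.3914  2.3188  2.7154]
[0.0023 0.0105 0.0069] [0.0022 0.0104 0.0068] [-2.6289  2.1655  1.7961]
[0.0023 0.01   0.0069] [0.0023 0.0099 0.0068] [-2.7775  2.1543  1.5562]
[0.0023 0.0095 0.0069] [0.0023 0.0093 0.0066] [-2.5529  0.4288  0.4124]
[0.0023 0.0095 0.0067] [0.0023 0.0093 0.0066] [-2.2079 -1.1439  0.1893]
[0.0023 0.0095 0.0066] [0.0023 0.0093 0.0065] [-3.1783 -1.951   0.5916]
[0.0023 0.0095 0.006
[... 367 characters left out ...]
022 0.0086 0.0061] [-2.9735  0.8911  0.6   ]
[0.0021 0.0085 0.0061] [0.0022 0.0085 0.0061] [-2.6192  1.1076  0.2951]
[0.0021 0.0085 0.006 ] [0.0022 0.0084 0.006 ] [-2.0601  0.9895  0.4632]
[0.0021 0.0085 0.0059] [0.0022 0.0084 0.0059] [-1.4079 -0.1035  1.1166]
[0.0022 0.008  0.0058] [0.0022 0.008  0.0057] [-1.8476  0.9892  0.9602]
[0.0022 0.008  0.0057] [0.0022 0.008  0.0057] [-0.9448 -0.3222  0.5095]
[0.0022 0.008  0.0056] [0.0022 0.008  0.0056] [-2.0327 -0.0707  0.8006]
[0.0022 0.008  0.0055] [0.0022 0.008  0.0055] [-2.7011 -0.7425  1.3461]
[0.0022 0.0075 0.0054] [0.0022 0.0076 0.0054] [-1.86    0.3983  0.2646]
dropping
35.9833 0.002223254776326933 0.007499999999999979 0.005441192666066162
```

It is dropping onto the pins. I'll lower it compliantly.

```bash
python3 - <<'E'
from m import *
import json
t,_=json.load(open('t.json'));t=np.array(t); x,z,y=json.load(open('xzy.json'))
z-=.0003
while r.sense()['clock']<52:
    r.servo_line(W(x,y,z),speed=.02); f=F(3)-t; l=L(); print(np.round([x,y,z],5),l,f)
    if np.abs(f).max()>12: print('force'); z+=.0004; r.servo_line(W(x,y,z)); break
    if l[2]<.0007 and f[2]>2: print('home');break
    x+=np.clip((f[0]+1)*3e-5,-.0002,.0002); y+=np.clip(f[1]*6e-5,-.0003,.0003)
    z+= -.0005 if f[2]<2.5 else (-.0001 if f[2]<4 else .0002)
json.dump([x,z,y],open('xzy.json','w'));print(r.sense()['clock'])
E
```

```text
[0.0022 0.0075 0.0051] [0.0022 0.0075 0.0051] [-2.1233  0.792   0.2611]
[0.0022 0.0076 0.0046] [0.0022 0.0075 0.0046] [-2.4229 -0.3727  0.7226]
[0.0022 0.0075 0.0041] [0.0022 0.0075 0.0041] [-1.877  -0.0997  1.1085]
[0.0021 0.0075 0.0036] [0.0022 0.0075 0.0036] [-0.9496 -0.5835  0.6149]
[0.0021 0.0075 0.0031] [0.0022 0.0075 0.0031] [-0.769  -0.316   0.2613]
[0.0021 0.0075 0.0026] [0.0022 0.0075 0.0026] [-0.4798 -0.4772  0.2835]
[0.0021 0.0074 0.0021] [0.0022 0.0074 0.0021] [-0.1629 -0.8411 -0.0894]
[0.0022 0.0074 0.0016] [0.0022 0.0074 0.0016] [ 0.0231 -0.5324 -0.0666]
[0.0022 0.0073 0.0011] [0.0022 0.0073 0.0011] [-0.2605  0.2196 -0.0244]
[0.0022 0.0074 0.0006] [0.0022 0.0074 0.0006] [-0.3938 -0.767   0.3524]
[0.0022 0.0073 0.0001] [0.0022 0.0073 0.0001] [-1.3998 -0.8864  0.1435]
[ 0.0022  0.0073 -0.0004] [ 0.0022  0.0073 -0.    ] [-3.3493 -0.7078  3.9631]
home
40.1833
```

```bash
python3 - <<'E'
from m import *
import json
x,z,y=json.load(open('xzy.json'))
r.servo_line(W(x,y,.0001),speed=.02); r.let_go(); s=r.sense(); print(s['opening'],s['contact_force'],L())
r.servo_line(W(x,y,.14),speed=.1); r.reach([.35,-.1,.42],[180,0,90]); r.wait(.5)
print(r.sense()['clock'])
T=r.snapshot('top');cv2.imwrite('pics/end.png',cv2.resize(T['frame'][210:310,110:260,::-1],None,fx=5,fy=5,interpolation=cv2.INTER_CUBIC))
E
```

```text
0.08811345938114466 [ 0.3465 -0.4451 -0.069 ] [0.0022 0.0073 0.0001]
45.1
```

View pics/end.png

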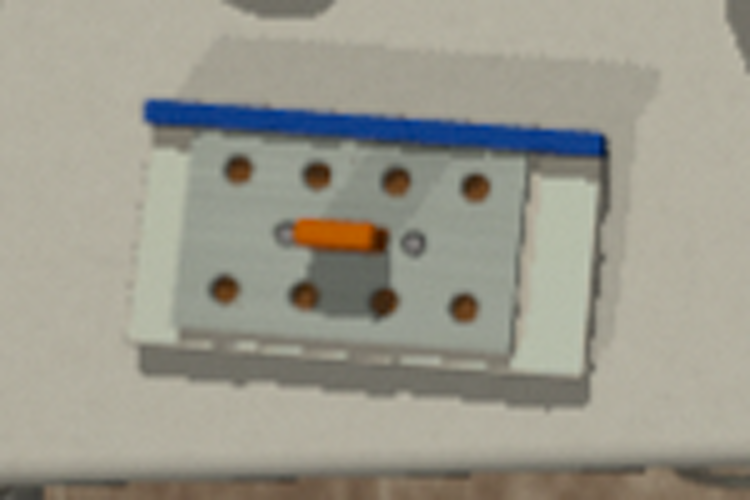

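The plate lies flat along the fence, with the pins showing in both holes at (287,235) and (413,243). The gripper is clear.

```bash
python3 -c "
from station import r
print(r.hand_in())"
```

```text
the job is handed in; nothing more can be done
None
```

I handed the job in at about 45 s: the stencil was laid on the pins, slid right along the fence until it dropped over both pins, and released flat on the deck, with measured forces staying under about 10 N (the judge's verdict was not reported).

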